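# Book in the relay sets: scan the docket, lay the layer, scan the slab

### The arm

A 6-joint arm with a two-finger parallel gripper is mounted at the origin on the work surface. World frame = base frame: x ahead of the robot, y to its left, z up, the work surface at z = 0. Lengths are in mm, angles in rad, forces in N, time in s.
With the tool pointing down it reaches from about 275 to 825 mm from the base axis. Payload 5.2 kg.
Tool frame: the origin (TCP) lies at the very end of the fingers, on their centre line; the grasp point (between the pads) lies 19 mm behind it; z points along the fingers, y is the line along which they close (so a half turn about z gives the same grasp; the last joint's range is limited). The gripper opens to 93 mm and grips with 3 to 60 N. Pads are 15 mm wide; open, the fingers measure 128 mm over their backs; the gripper's body (75 mm by 188 mm) begins 65 mm behind the grasp point.
Start: joints at [-1.43, 0.259, 1.535, -0, 1.348, -0.203], TCP at [185.408, -517.812, 218.653] pointing down, gripper open.
Joint ranges: [-3.14, 3.14], [-0.91, 2.08], [0.19, 2.58], [-1.22, 4.36], [0.22, 2.71], [-3.12, 3.12]. Speed limits (rad/s): [2.57, 2.57, 3.14, 3.14, 3.14, 3.14].

### API

Orientations are given as [roll, pitch, yaw] about the fixed x, y, z axes, in that order (R = Rz(yaw) Ry(pitch) Rx(roll)).
In Python, from bench import robot gives the robot as it stands. The module is installed in compiled form; this text tells all that it offers. Calls block until the motion is done:
- robot.move_ptp(position, orientation): joint-space move of the TCP to a pose.
- robot.move_linear(position, ori=None, speed=150, f_stop=None): straight line of the TCP; ori=None keeps the orientation; speed is the mean speed in mm/s. With f_stop (N) it stops when the force on the tool has changed by that much, and returns True; else False.
- robot.move_j(angles): joint-space move.
- robot.move_gripper(opening): opening from 0.0 (shut) to 1.0 (fully open); the grip force is fixed at half the most; returns when the fingers have stopped.
- robot.sleep(seconds).
- robot.inverse_kinematics(position, orientation): joint angles nearest the present ones, or None.
- robot.get_image(name): name is "scene" or "top"; returns a dict with "img" (384x512x3 uint8, blue, green, red), "fovy" (degrees; the focal length in pixels is half the picture's height over the tangent of half this angle, whatever the lens; pixels are square), "cx", "cy" (the principal point, pixels), "eye" and "orientation" of the camera in the world. Camera axes: x right, y down, z forward; pixel columns grow to the right and rows downward; lengths in mm; the calibration is good to about 2 mm. A picture is of the moment at which its call begins. There is no depth.
A pose or a line that the arm cannot do raises robot.MotionError and nothing moves.
- robot.hand_in(): hands the job in; it is judged then, once.
Readings, each from a call of its own:
- robot.current_t(): time.
- robot.current_qpos(): joint angles.
- robot.current_joint_vel(): joint speeds.
- robot.current_joint_efforts(): joint torques, N m.
- robot.current_tcp_pos(): TCP position.
- robot.current_eef_rot(): TCP orientation.
- robot.current_contact_force(): force on the tool from outside, world axes, zero at the start.
- robot.current_ft_torque(): the same for the moment, N m.
- robot.current_gripper_width(): opening from 0.0 (shut) to 1.0 (fully open).
- robot.current_finger_force(): force on a finger pad.
Only numpy, scipy, OpenCV 4.12 (cv2) and the standard library are available. Lean on these libraries where they do the work, as an engineer would, in place of code of your own. Each camera call takes 0.05 s, during which the arm holds its last target. There are 200 camera calls.

### The job

Book the relay sets in: first hold the scanner steady for three seconds over the docket label on its sloping stand, square on and about 6 cm off its middle, then lay every relay set that is on the desk flat inside a printed outline of its own on the pallet slab, and when all are laid scan the slab's label in the same way. Finish with the scanner standing upright on its rubber pad and every set still in its outline. The sets are delicate: take them by their grips with a light squeeze of about 10 N, never over 25 N, and set them down rather than drop them; leave the other things on the desk alone.

Things in the scene. Friction and masses are not known exactly. Their poses are not given: they have to be found in the camera images.
- set0: Boxed relay set, a plain aluminium-cased box 110 mm long (x) by 60 mm wide (y) by 45 mm high, with a black pull grip upright in the middle of its lid: 60 mm long (x), 14 mm thick (y), 36 mm high, top of the grip 81 mm above the underside. About 0.25 kg, mostly in its steel base plate. Origin: centre of the underside; z up. The two ends are alike. None if absent.
- set1: Boxed relay set, a plain aluminium-cased box 110 mm long (x) by 60 mm wide (y) by 45 mm high, with a black pull grip upright in the middle of its lid: 60 mm long (x), 14 mm thick (y), 36 mm high, top of the grip 81 mm above the underside. About 0.25 kg, mostly in its steel base plate. Origin: centre of the underside; z up. The two ends are alike. None if absent.
- set2: Boxed relay set, a plain aluminium-cased box 110 mm long (x) by 60 mm wide (y) by 45 mm high, with a black pull grip upright in the middle of its lid: 60 mm long (x), 14 mm thick (y), 36 mm high, top of the grip 81 mm above the underside. About 0.25 kg, mostly in its steel base plate. Origin: centre of the underside; z up. The two ends are alike. None if absent.
- set3: Boxed relay set, a plain aluminium-cased box 110 mm long (x) by 60 mm wide (y) by 45 mm high, with a black pull grip upright in the middle of its lid: 60 mm long (x), 14 mm thick (y), 36 mm high, top of the grip 81 mm above the underside. About 0.25 kg, mostly in its steel base plate. Origin: centre of the underside; z up. The two ends are alike. None if absent.
- place0 (a point): Centre, on the slab's top, of one of the four printed outlines of the interlocking (pinwheel) pattern; each outline is 110 x 60 mm, with 10 mm gaps. This one is long along the slab's x axis.
- place1 (a point): Centre, on the slab's top, of one of the four printed outlines of the interlocking (pinwheel) pattern; each outline is 110 x 60 mm, with 10 mm gaps. This one is long along the slab's y axis.
- place2 (a point): Centre, on the slab's top, of one of the four printed outlines of the interlocking (pinwheel) pattern; each outline is 110 x 60 mm, with 10 mm gaps. This one is long along the slab's x axis.
- place3 (a point): Centre, on the slab's top, of one of the four printed outlines of the interlocking (pinwheel) pattern; each outline is 110 x 60 mm, with 10 mm gaps. This one is long along the slab's y axis.
- slab: Plywood pallet slab 18 mm thick, fixed, with four box outlines printed on it in a pinwheel and a bare strip with a label at its -y side. Origin: underside, at the pinwheel's centre; the slab spans x -120 to 120 mm, y -200 to 125 mm about it; z up.
- slab_label (a point): Centre of the slab's label, a white paper patch 70 x 55 mm with black bars, lying flat on the slab's top (facing up).
- docket_label: Docket label, a white paper patch 60 x 70 mm with black bars on a sloping plate (100 x 94 mm) of a small grey stand, fixed. Origin: centre of the label's face, 53 mm above the desk; z is its outward normal, tilted 30 degrees from vertical, roughly towards the robot; x runs up the slope.
- scanner: Hand-held label scanner standing upright on its head. Head 66 (x) x 56 (y) x 38 mm high (with a rubber bumper 70 x 60), above it a straight black handle 36 (x) x 28 (y) mm from 38 to 130 mm height. About 0.22 kg. Origin: centre of the underside, which is the window; z runs up the handle, and the scanner looks along its -z.
- pad: Flat black rubber parking pad 120 x 120 x 4 mm, fixed, on which the scanner stands. Origin: centre of the underside.
- shell0: Standing brass plug shell, 26 mm diameter, 62 mm high; a bystander to leave alone. Origin: underside.
- shell1: Standing brass plug shell, 26 mm diameter, 62 mm high; a bystander to leave alone. Origin: underside.
- shell2: Standing brass plug shell, 26 mm diameter, 62 mm high; a bystander to leave alone. Origin: underside.
- insulator: Standing white porcelain insulator, 66 mm diameter, 70 mm high; a bystander to leave alone. Origin: underside.
- key_handle: Red bakelite key handle lying flat, 107 mm long (x), 26 mm wide, 18 mm high; a bystander to leave alone. Origin: underside.
- gauge: Steel spring gauge lying flat, 150 mm long (x), 44 mm wide, 10 mm high; a bystander to leave alone. Origin: underside.

How it is judged (in metres and radians):
On the way, in this order (a step that is already met when the one before it is completed fails the run):
1. the held scanner looks steadily at the docket label for 2 s: label centre within 18 mm of the scanner's axis each way, 30 to 95 mm from the window, within 0.22 rad of square (x of docket_label in the frame of scanner between -0.018 and 0.018 m and y of docket_label in the frame of scanner between -0.018 and 0.018 m and z of docket_label in the frame of scanner between -0.095 and -0.03 m and angle between the z axis of scanner and the z axis of docket_label, either way round below 0.22 rad and linear speed of scanner below 0.03 m/s and angular speed of scanner below 0.3 rad/s), for 2 s.
2. every set present lies in a printed outline of its own on the slab (within 12 mm and 0.14 rad) (((horizontal distance between set0 and place0 below 0.012 m and angle between the x axis of set0 and the x axis of slab, either way round below 0.14 rad) or (horizontal distance between set0 and place1 below 0.012 m and angle between the x axis of set0 and the y axis of slab, either way round below 0.14 rad) or (horizontal distance between set0 and place2 below 0.012 m and angle between the x axis of set0 and the x axis of slab, either way round below 0.14 rad) or (horizontal distance between set0 and place3 below 0.012 m and angle between the x axis of set0 and the y axis of slab, either way round below 0.14 rad)) and z of set0 in the frame of slab between 0.012 and 0.024 m and angle between each of set0, set1, set2, set3's own z axis and vertical below 0.08 rad and linear speed of each of set0, set1, set2, set3 below 0.03 m/s and ((horizontal distance between set1 and place0 below 0.012 m and angle between the x axis of set1 and the x axis of slab, either way round below 0.14 rad) or (horizontal distance between set1 and place1 below 0.012 m and angle between the x axis of set1 and the y axis of slab, either way round below 0.14 rad) or (horizontal distance between set1 and place2 below 0.012 m and angle between the x axis of set1 and the x axis of slab, either way round below 0.14 rad) or (horizontal distance between set1 and place3 below 0.012 m and angle between the x axis of set1 and the y axis of slab, either way round below 0.14 rad)) and z of set1 in the frame of slab between 0.012 and 0.024 m and ((horizontal distance between set2 and place0 below 0.012 m and angle between the x axis of set2 and the x axis of slab, either way round below 0.14 rad) or (horizontal distance between set2 and place1 below 0.012 m and angle between the x axis of set2 and the y axis of slab, either way round below 0.14 rad) or (horizontal distance between set2 and place2 below 0.012 m and angle between the x axis of set2 and the x axis of slab, either way round below 0.14 rad) or (horizontal distance between set2 and place3 below 0.012 m and angle between the x axis of set2 and the y axis of slab, either way round below 0.14 rad)) and z of set2 in the frame of slab between 0.012 and 0.024 m and ((horizontal distance between set3 and place0 below 0.012 m and angle between the x axis of set3 and the x axis of slab, either way round below 0.14 rad) or (horizontal distance between set3 and place1 below 0.012 m and angle between the x axis of set3 and the y axis of slab, either way round below 0.14 rad) or (horizontal distance between set3 and place2 below 0.012 m and angle between the x axis of set3 and the x axis of slab, either way round below 0.14 rad) or (horizontal distance between set3 and place3 below 0.012 m and angle between the x axis of set3 and the y axis of slab, either way round below 0.14 rad)) and z of set3 in the frame of slab between 0.012 and 0.024 m), for 0.3 s.
3. then the held scanner looks steadily at the slab's label for 2 s, with the same limits (x of slab_label in the frame of scanner between -0.018 and 0.018 m and y of slab_label in the frame of scanner between -0.018 and 0.018 m and z of slab_label in the frame of scanner between -0.095 and -0.03 m and angle between the z axis of scanner and the z axis of slab, either way round below 0.22 rad and linear speed of scanner below 0.03 m/s and angular speed of scanner below 0.3 rad/s), for 2 s.
At the end, for the whole second after the job is handed in: Every set present lies flat on the slab in an outline of its own (centre within 12 mm, turned within 0.14 rad, either end first) and the scanner stands upright on its pad, within 30 mm of the pad's centre, all at rest (all of step 2 and horizontal distance between scanner and pad below 0.03 m and z of scanner in the frame of pad between -0.002 and 0.01 m and angle between scanner's own z axis and vertical below 0.08 rad and linear speed of scanner below 0.03 m/s); the robot touches nothing.
It fails at once if a relay set is squeezed or pressed with more than 60 N (both fingers together, 30 N each) (contact force between the fingers and set0 above 60 N or contact force between the fingers and set1 above 60 N or contact force between the fingers and set2 above 60 N or contact force between the fingers and set3 above 60 N).
It fails at once if a relay set is dropped or rammed on the slab (contact above 60 N) (contact force between any of set0, set1, set2, set3 and slab above 60 N).
It fails at once if a bystander is moved more than 30 mm (distance of any of shell0, shell1, shell2, insulator, key_handle, gauge from where it was at the start of the episode above 0.03 m).
Of set0, set1, set2, set3 only 3 to 4 are there at a start; the rules pass over those that are not, and their reading is None.
At some moment in a run one of set0, set1, set2, set3 may be knocked a few centimetres aside while the robot is not near it.
It also fails if it takes over 210 s, if anything falls off the work surface, if the arm or the gripper's body presses on something with over 40 N, if the wrist force passes 120 N, or if a joint passes its speed limit or range.

## Working session

There is one attempt and no reset: what is moved stays moved. The work goes in short steps, each a Python script; the robot and the scene stay as the last script left them, time stands still between calls to the robot, and variables do not carry over. Pictures are saved under pics/ and viewed, at most 14 in all, crops included, and the job is handed in when it is done.

```bash
mkdir -p pics
python3 - <<'E'
from bench import robot
import cv2,numpy as np
for n in("scene","top"):
    d=robot.get_image(n); cv2.imwrite(f"pics/{n}0.png",d["img"])
    np.savez(f"{n}0.npz",**{k:np.array(v) for k,v in d.items()})
    print(n,{k:v for k,v in d.items() if k!="img"})
print(robot.current_t(),robot.current_eef_rot(),robot.current_gripper_width())
E
```

```text
scene {'fovy': 45.51374926714521, 'cx': 260.2526587437708, 'cy': 186.42870834650702, 'eye': array([1414.87344067, -451.68373383,  672.0077093 ]), 'orientation': array([-2.12710084,  0.00237926,  1.08433299])}
top {'fovy': 57.351645796080746, 'cx': 255.27344446892963, 'cy': 191.3824144502361, 'eye': array([ 363.51391084,   -5.33936968, 1099.5166815 ]), 'orientation': array([-2.94195141,  0.01140704, -1.59087299])}
0.1 [-3.14005099e+00 -3.13180564e-04  3.43822558e-01] 0.9992634434789414
```

View pics/scene0.png

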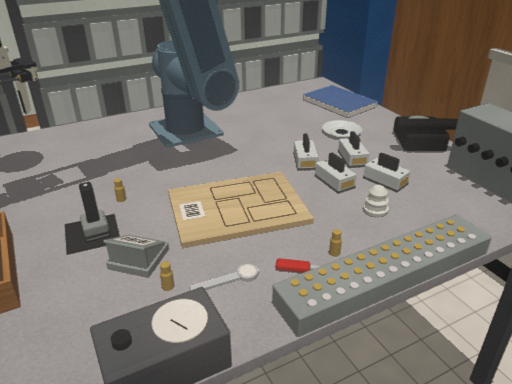

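View pics/top0.png

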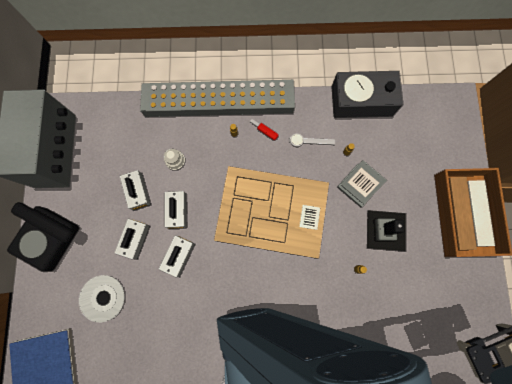

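Scene view: slab around (238,207), docket stand (138,253), scanner (90,213), four sets at upper right. Top view: sets at (134,190), (175,210), (131,239), (176,257); slab centred at (272,212), label (310,217), docket (362,183), scanner (387,230). Image up is +x and image right is −y.

```bash
cat > h.py <<'E'
import numpy as np,cv2
from scipy.spatial.transform import Rotation as Ro
from bench import robot
def cam(d):
    R=Ro.from_euler('xyz',np.array(d["orientation"])).as_matrix(); h=d["img"].shape[0]
    return R,np.array(d["eye"]),h/2/np.tan(np.radians(float(d["fovy"]))/2),float(d["cx"]),float(d["cy"])
def ray(d,p):
    R,e,f,cx,cy=cam(d); p=np.atleast_2d(p).astype(float)
    return e,np.c_[(p[:,0]-cx)/f,(p[:,1]-cy)/f,np.ones(len(p))]@R.T
def onz(d,p,z):
    e,v=ray(d,p); return (e+v*((z-e[2])/v[:,2])[:,None])[:,:2]
def proj(d,P):
    R,e,f,cx,cy=cam(d); c=(np.atleast_2d(P)-e)@R; return c[:,:2]/c[:,2:]*f+[cx,cy]
def blobs(m,box,amin=30):
    x0,y0,x1,y1=box; w=np.zeros_like(m); w[y0:y1,x0:x1]=m[y0:y1,x0:x1]
    cs,_=cv2.findContours(w,cv2.RETR_EXTERNAL,cv2.CHAIN_APPROX_NONE)
    return sorted([c for c in cs if cv2.contourArea(c)>amin],key=cv2.contourArea,reverse=True)
def rect(d,c,z):
    """centre, sizes (long, short), yaw of the long side, of a contour cast on plane z"""
    q=onz(d,c.reshape(-1,2),z).astype(np.float32); r=cv2.minAreaRect(q); b=cv2.boxPoints(r)
    e1,e2=b[1]-b[0],b[2]-b[1]; l=e1 if np.linalg.norm(e1)>np.linalg.norm(e2) else e2
    return np.array(r[0]),sorted(r[1])[::-1],(np.arctan2(l[1],l[0])+np.pi/2)%np.pi-np.pi/2
E
python3 - <<'E'
from h import *
d=dict(np.load("top0.npz")); im=d["img"]; hsv=cv2.cvtColor(im,cv2.COLOR_BGR2HSV); g=im.min(2)
np.set_printoptions(precision=2,suppress=True)
lid=((g>185)*255).astype(np.uint8); blk=((im.max(2)<70)*255).astype(np.uint8)
wood=((hsv[...,1]>80)&(hsv[...,2]>120))*np.uint8(255)
vis=im.copy()
def show(n,m,box,z,k,amin=30):
    for c in blobs(m,box,amin)[:k]:
        print(n,*rect(d,c,z)); cv2.drawContours(vis,[c],-1,(0,0,255),1)
show("lid",lid,(110,165,200,285),45,4)
show("grip",blk,(115,165,200,285),81,4,15)
show("slab",wood,(205,155,335,265),18,1)
show("slablabel",lid,(295,200,325,235),18,1)
show("docket",lid,(335,160,390,208),53,1)
show("pad",blk,(360,205,412,255),4,1)
cv2.imwrite("pics/a.png",np.vstack([cv2.resize(vis[160:290,100:280],None,fx=4,fy=4,interpolation=0)[:,:720]]))
cv2.imwrite("pics/b.png",cv2.resize(im[150:260,290:415],None,fx=5,fy=5,interpolation=cv2.INTER_CUBIC))
E
```

```text
lid [387.84 243.94] [106.0491714477539, 55.312625885009766] -0.43434024
lid [442.37 381.74] [105.98350524902344, 54.66658020019531] -0.3290187
lid [529.37 250.92] [106.42308807373047, 54.5230827331543] 0.031029105
lid [594.54 380.63] [104.82292938232422, 55.25241470336914] 0.30483758
grip [441.48 374.68] [56.25181198120117, 22.020370483398438] -0.33845985
grip [590.51 374.04] [66.10678100585938, 18.753246307373047] 0.32831347
grip [387.47 239.6 ] [56.90532302856445, 17.72795295715332] -0.40795887
grip [527.06 246.48] [57.294681549072266, 14.79167366027832] 0.028193355
slab [520.17 -48.02] [324.07354736328125, 239.15020751953125] 1.382228
slablabel [ 498.97 -163.59] [67.79820251464844, 52.606849670410156] -0.18729484
docket [ 596.88 -326.01] [66.27069091796875, 59.310150146484375] 0.79925764
pad [ 453.46 -399.57] [118.3095703125, 118.09822082519531] -0.10406804
```

View pics/a.png

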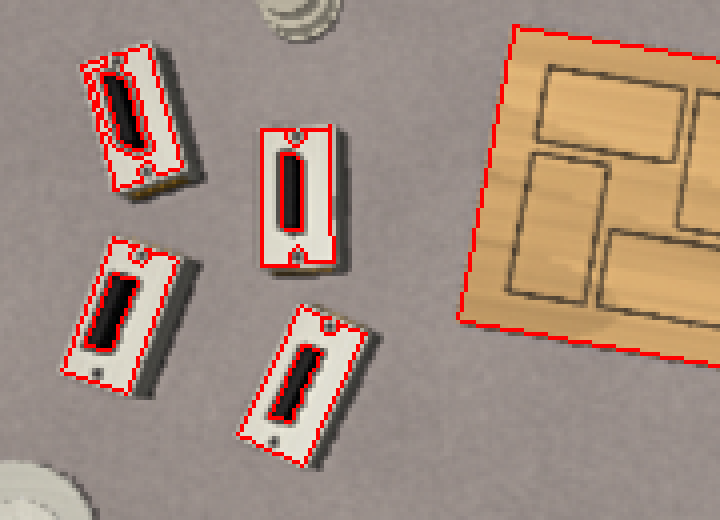

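View pics/b.png

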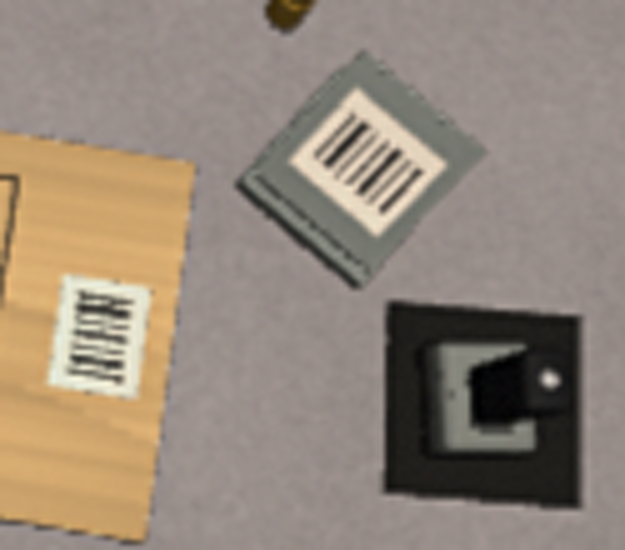

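Detections fit: the lids are clean, and the docket's lower edge faces down-left in the picture (towards the robot). The scanner handle top is at about (399,227) px. Next I compute the poses and IK, then start with the scanner.

```bash
cat >> h.py <<'E'
SY=1.382228-np.pi/2; SO=np.array([520.17,-48.02])+37.5*np.array([-np.sin(SY),np.cos(SY)])
RS=np.array([[np.cos(SY),-np.sin(SY)],[np.sin(SY),np.cos(SY)]])
PL=[((-35,60),0),((60,35),1),((35,-60),0),((-60,-35),1)]   # slab frame, long along x / y
def slabpt(p): return SO+RS@np.array(p,float)
E
python3 - <<'E'
from h import *
np.set_printoptions(precision=3,suppress=True)
d=dict(np.load("top0.npz")); im=d["img"]; g=im.min(2); lid=(g>185)*np.uint8(255)
print("origin",SO,"outline px",[proj(d,[*slabpt(p),18])[0] for p,_ in PL])
# docket: iterate label rect on the tilted plane
c=blobs(lid,(335,160,390,208))[0].reshape(-1,2); e,v=ray(d,c); P0=np.array([596.9,-326,53]); a=np.radians(140)
for _ in range(8):
    n=np.array([np.sin(np.pi/6)*np.cos(a),np.sin(np.pi/6)*np.sin(a),np.cos(np.pi/6)])
    Y=np.array([-np.sin(a),np.cos(a),0]); X=np.cross(Y,n)
    Q=e+v*(((P0-e)@n)/(v@n))[:,None]; uv=np.c_[(Q-P0)@X,(Q-P0)@Y].astype(np.float32)
    r=cv2.minAreaRect(uv); b=cv2.boxPoints(r); s=b[1]-b[0]; t=np.arctan2(s[1],s[0]); t=(t+np.pi/4)%(np.pi/2)-np.pi/4
    C=P0+X*r[0][0]+Y*r[0][1]; C=e+(C-e)*((53-e[2])/(C-e)[2]); P0=C; a-=-t*0.8 if False else -0.8*t*-1 if False else 0
    print(C,r[1],"t",t); 
    break
for da in (-.1,-.05,0,.05,.1):
    aa=a+da; n=np.array([.5*np.cos(aa),.5*np.sin(aa),.866]); Y=np.array([-np.sin(aa),np.cos(aa),0]); X=np.cross(Y,n)
    Q=e+v*(((P0-e)@n)/(v@n))[:,None]; uv=np.c_[(Q-P0)@X,(Q-P0)@Y].astype(np.float32); r=cv2.minAreaRect(uv); print(aa,r)
# scanner
hsv=cv2.cvtColor(im,cv2.COLOR_BGR2HSV)
roi=im[205:255,360:412]
for nm,m,z in (("head",((im.min(2)>85)&(im.max(2)<175))*np.uint8(255),42),):
    for k in blobs(m,(370,214,402,244))[:2]: print(nm,rect(d,k,z))
print("handle top",onz(d,[[399.4,226.3]],134))
s=dict(np.load("scene0.npz"))
for xy in ([455,-400],[450,-400]): print(proj(s,[*xy,134]),proj(s,[*xy,4]))
E
```

```text
origin [527.199 -11.185] outline px [array([239.106, 216.559]), array([252.242, 188.294]), array([280.856, 200.936]), array([268.068, 229.641])]
[ 596.487 -325.96    53.   ] (66.75699615478516, 56.074073791503906) t -0.04945755
2.343460952792061 ((-0.01061248779296875, -0.15915298461914062), (56.035888671875, 66.5952377319336), 2.4858968257904053)
2.3934609527920614 ((-0.019277572631835938, -0.048381805419921875), (66.62644958496094, 56.04420852661133), 89.72662353515625)
2.443460952792061 ((5.7220458984375e-06, 3.814697265625e-06), (66.74661254882812, 56.06421661376953), 87.16626739501953)
2.493460952792061 ((0.028003692626953125, 0.02231597900390625), (66.92595672607422, 56.082069396972656), 84.67719268798828)
2.5434609527920613 ((0.055805206298828125, 0.0422515869140625), (67.14643096923828, 56.08866500854492), 82.1791763305664)
head (array([ 454.082, -389.683]), [59.8471794128418, 51.149200439453125], np.float32(-0.021464348))
handle top [[ 452.708 -390.855]]
[[ 80.962 185.034]] [[ 92.338 231.296]]
[[ 80.577 184.003]] [[ 91.938 230.171]]
```

Run:
```python
import cv2
im=cv2.imread("pics/top0.png");s=cv2.imread("pics/scene0.png")
a=cv2.resize(im[205:255,362:412],(500,500),interpolation=cv2.INTER_CUBIC)
b=cv2.resize(s[175:255,60:125],(300,369),interpolation=cv2.INTER_CUBIC);b=cv2.copyMakeBorder(b,0,131,0,0,0)
cv2.imwrite("pics/c.png",cv2.convertScaleAbs(cv2.hconcat([a,b]),alpha=2,beta=10))
```

```text
(no output)
```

View pics/c.png

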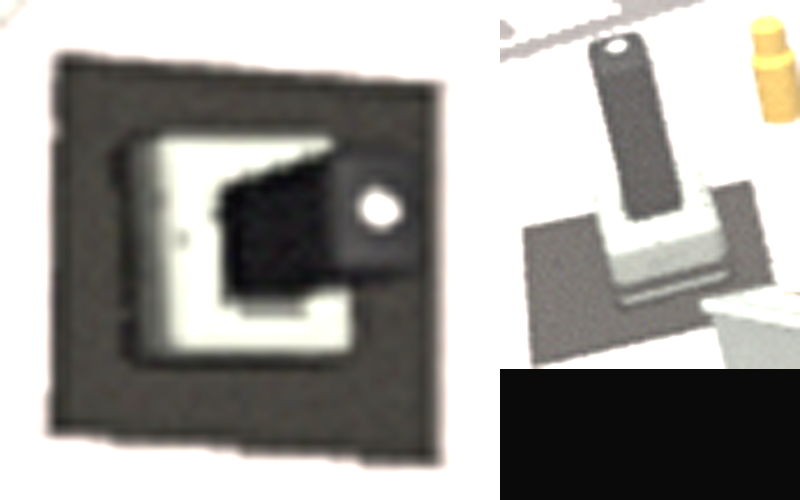

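The white dot on the handle top, at (400,226) px in the top view and (85,185) in the scene view, puts the scanner at about (453,−391), nearly aligned with world x. Docket normal azimuth is 2.395. Now I grip the scanner and scan the docket.

```bash
cat >> h.py <<'E'
DC=np.array([596.5,-326,53.]); DA=2.395
DN=np.array([.5*np.cos(DA),.5*np.sin(DA),np.sqrt(.75)])
def ori(z,y):
    z=z/np.linalg.norm(z); y=y-z*(y@z); y/=np.linalg.norm(y)
    return Ro.from_matrix(np.c_[np.cross(y,z),y,z]).as_euler('xyz')
def best(pos,oris):
    o=[(np.abs(np.array(q)-robot.current_qpos())[[0,3,5]].max(),i) for i,x in enumerate(oris) if (q:=robot.inverse_kinematics(pos,x)) is not None]
    return oris[min(o)[1]]
def down(t):  # tool down, fingers closing along direction t
    return [ori(np.array([0,0,-1.]),s*np.array([np.cos(t),np.sin(t),0])) for s in(1,-1)]
E
python3 - <<'E'
from h import *
np.set_printoptions(precision=3,suppress=True)
p=[453,-391,76]; pts=[]
ups=[ori(-DN,s*np.array([-DN[0],-DN[1],.3])) for s in(1,-1)]; sides=[ori(-DN,s*np.array([-DN[1],DN[0],0])) for s in(1,-1)]
tc=DC+DN*132
for o in ups+sides: print("docket",robot.inverse_kinematics(tc,o))
for o in down(np.pi/2+.05): print("pick",robot.inverse_kinematics(p,o))
for o in down(np.pi/2+.05): print("slab",robot.inverse_kinematics([499,-163,150],o))
o=best(p,down(np.pi/2+.05))
robot.move_ptp([453,-391,230],o); robot.move_gripper(.75)
robot.move_linear(p,speed=120,f_stop=8)
for w in (.45,.38,.34,.32,.31,.30,.29,.28,.27):
    robot.move_gripper(w); print(w,robot.current_gripper_width(),robot.current_finger_force())
print(robot.current_tcp_pos(),robot.current_t())
E
```

```text
docket [-0.615  0.166  1.925 -0.129  0.535  0.225]
docket [-0.615  0.166  1.925 -0.129  0.535 -2.917]
docket [-0.615  0.166  1.925 -0.129  0.535  1.795]
docket [-0.615  0.166  1.925 -0.129  0.535 -1.346]
pick [-0.898  0.47   1.596 -0.     1.076 -2.519]
pick [-0.898  0.47   1.596 -0.     1.076  0.622]
slab [-0.528  0.271  1.695 -0.     1.175 -2.149]
slab [-0.528  0.271  1.695 -0.     1.175  0.992]
0.45 0.4499910866496366 0.0
0.38 0.38321360016877287 0.0
0.34 0.3406333497669132 0.0
0.32 0.32098083960723683 0.0
0.31 0.31202448364250057 6.283270608983003
0.3 0.3140365976586087 21.033380812732503
0.29 0.31139390428637503 28.91466576838866
0.28 0.31096821093064997 28.9134765509516
0.27 0.3078440690153584 28.912610127590597
[ 452.974 -391.023   75.99 ] 6.0167
```

Run:
```python
from h import *
np.set_printoptions(precision=3,suppress=True)
robot.move_linear([453,-391,240],speed=120)
ups=[ori(-DN,s*np.array([-DN[0],-DN[1],.3])) for s in(1,-1)]
tc=DC+DN*132; o=best(tc,ups)
robot.move_ptp(tc+DN*70,o); robot.move_linear(tc,speed=80)
robot.sleep(1.0); d=robot.get_image("scene"); cv2.imwrite("pics/scan1.png",d["img"]); t=robot.get_image("top"); cv2.imwrite("pics/scan1t.png",t["img"])
robot.sleep(2.6)
np.savez("scan1.npz",**{k:np.array(v) for k,v in d.items()})
print(robot.current_t(),robot.current_tcp_pos(),tc,robot.current_gripper_width())
a=cv2.resize(d["img"][150:290,60:200],(560,560)); b=cv2.resize(t["img"][140:260,325:385],(240,480)); b=cv2.copyMakeBorder(b,0,80,0,0,0); cv2.imwrite("pics/s1.png",cv2.hconcat([a,b]))
```

```text
13.0 [ 548.054 -281.178  167.337] [ 548.056 -281.177  167.315] 0.3117487249081857
```

View pics/s1.png

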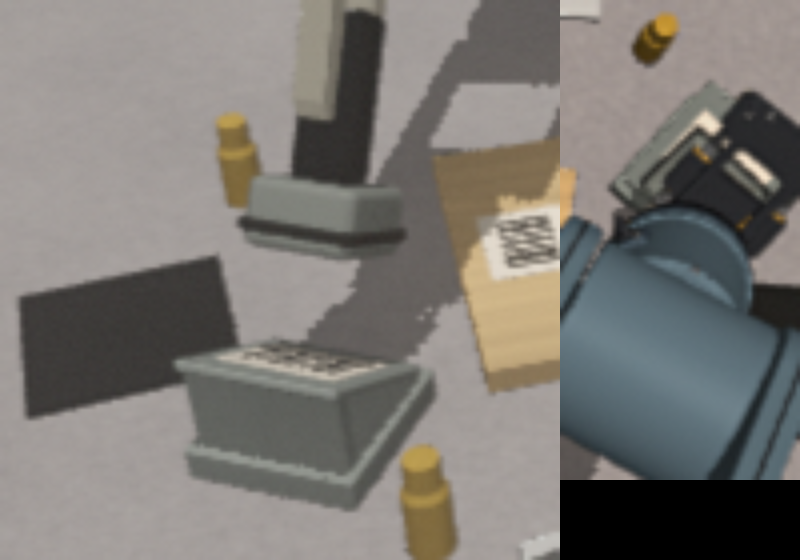

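Run:
```python
from h import *
d=dict(np.load("scan1.npz")); W=DC+60*DN
Y=np.array([-np.sin(DA),np.cos(DA),0]); X=np.cross(Y,DN)
im=cv2.resize(d["img"][150:290,60:200],(560,560))
for h in (0,38):
    P=[W+h*DN+a*35*Y+b*30*X for a,b in((1,1),(1,-1),(-1,-1),(-1,1))]
    q=((proj(d,P)-[60,150])*4).astype(int); cv2.polylines(im,[q],True,(0,0,255) if h==0 else (0,255,0),1)
P=[DC+a*35*Y+b*30*X for a,b in((1,1),(1,-1),(-1,-1),(-1,1))]
cv2.polylines(im,[((proj(d,P)-[60,150])*4).astype(int)],True,(255,0,0),1)
cv2.line(im,*[tuple(int(v) for v in (proj(d,p)[0]-[60,150])*4) for p in(DC,W+110*DN)],(0,255,255),1)
cv2.imwrite("pics/s2.png",im)
```

```text
(no output)
```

View pics/s2.png

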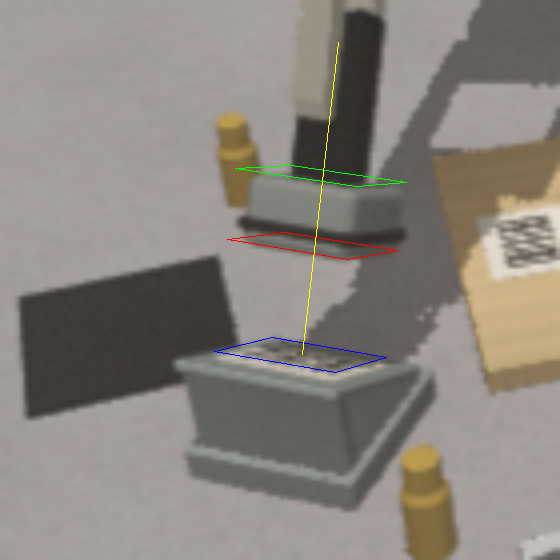

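The scan lines up: the scanner axis is parallel to the drawn line and only a few mm off. Next I park the scanner centrally on its pad and do the first set.

```bash
cat >> h.py <<'E'
LOOK=[330,-330,300]
def sets(tag):
    d=robot.get_image("top"); cv2.imwrite(f"pics/{tag}.png",d["img"]); m=(d["img"].min(2)>185)*np.uint8(255)
    m=cv2.morphologyEx(m,cv2.MORPH_CLOSE,np.ones((3,3),np.uint8)); out=[]
    for z,box in((45,(70,140,240,300)),(63,(205,155,335,265))):
        for c in blobs(m,box,150):
            p,s,t=rect(d,c,z)
            if z==45 and np.linalg.norm(RS.T@(p-SO))<125: continue
            if 95<s[0]<118 and 46<s[1]<66: out.append((z,p,t))
    return out
def pick(p,t):
    z=52; o=best([*p,z],down(t+np.pi/2))
    robot.move_ptp([*p,200],o); robot.move_gripper(.36)
    if robot.move_linear([*p,z],speed=100,f_stop=6): print("touched",robot.current_tcp_pos())
    w=.19; robot.move_gripper(w)
    while robot.current_finger_force()<8 and w>.12: w-=.003; robot.move_gripper(w)
    print("grip",w,robot.current_gripper_width(),robot.current_finger_force())
    robot.move_linear([*p,200],speed=100); print("lifted",robot.current_gripper_width(),robot.current_finger_force())
def place(k):
    (x,k2),=(PL[k],); p=slabpt(x); t=SY+k2*np.pi/2
    o=best([*p,70],down(t+np.pi/2)); robot.move_ptp([*p,200],o)
    robot.move_linear([*p,78],speed=90); st=robot.move_linear([*p,66],speed=15,f_stop=2.5)
    print("set",st,robot.current_tcp_pos(),"F",robot.current_finger_force())
    robot.move_gripper(.25); robot.move_gripper(.36); robot.move_linear([*p,200],speed=120)
    robot.move_ptp(LOOK,best(LOOK,down(np.pi/2-.8)))
E
python3 - <<'E'
from h import *
np.set_printoptions(precision=3,suppress=True)
p=[453.5,-399]; robot.move_linear(DC+DN*210,speed=100)
robot.move_ptp([*p,200],best([*p,76],down(np.pi/2+.05)))
robot.move_linear([*p,84],speed=90); print(robot.move_linear([*p,70],speed=15,f_stop=4),robot.current_tcp_pos())
robot.move_gripper(.5); robot.move_gripper(.75); robot.move_linear([*p,240],speed=120)
robot.move_ptp(LOOK,best(LOOK,down(np.pi/2-.8)))
S=sets("t1"); print(S,robot.current_t())
P=[x for x in S if x[0]==45]
s=min(P,key=lambda x:x[1][1]); s=max([x for x in P if x[1][1]<300],key=lambda x:x[1][0])
pick(s[1],s[2]); place(1)
print(sets("t2"),robot.current_t())
E
```

```text
True [ 453.532 -399.075   75.897]
[(45, array([387.959, 243.767]), np.float32(-0.4345044)), (45, array([442.363, 381.876]), np.float32(-0.323555)), (45, array([529.371, 250.861]), np.float32(0.031027675)), (45, array([594.159, 380.339]), np.float32(0.30483758)), (45, array([301.036, 446.864]), np.float32(1.5518395))] 20.1333
grip 0.14499999999999996 0.149434121752084 10.587830543518066
lifted 0.1489316686576671 10.605467408895493
set True [592.641  11.918  69.691] F 10.612762570381165
[(45, array([387.959, 243.767]), np.float32(-0.4345044)), (45, array([442.363, 381.876]), np.float32(-0.323555)), (45, array([594.159, 380.339]), np.float32(0.30483758)), (45, array([299.606, 446.996]), np.float32(1.5518395)), (63, array([591.214,  13.223]), np.float32(1.3859128))] 37.5917
```

```bash
python3 -c "
import cv2;a=cv2.imread('pics/t2.png');cv2.imwrite('pics/t2c.png',cv2.resize(a[140:290,100:430],None,fx=2.4,fy=2.4))"
```

```text
(no output)
```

View pics/t2c.png

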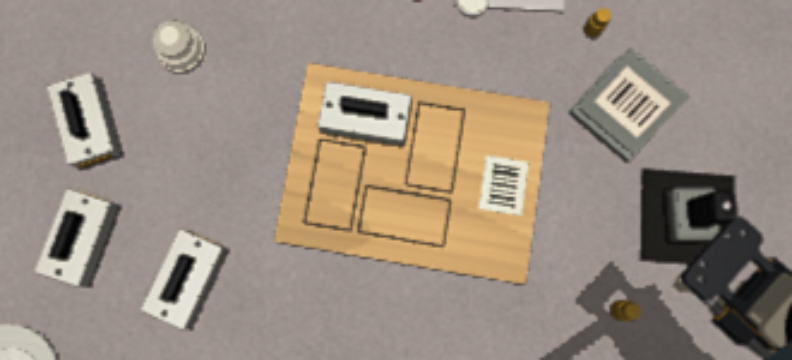

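The first set lies in the upper-left outline, about 2 mm off. The scanner stands on its pad. Three sets remain on the desk; the detection at (300,447) is the round dish, which I exclude.

Run:
```python
from h import *
np.set_printoptions(precision=3,suppress=True)
for i,k in enumerate((0,2,3)):
    S=sets(f"u{i}"); P=[x for x in S if x[0]==45 and x[1][1]<430]; Q=[x for x in S if x[0]==63]
    print([(x[1],x[2]) for x in P],"| placed",[(RS.T@(x[1]-SO),x[2]-SY) for x in Q])
    if len(P)!=3-i or len(Q)!=1+i: print("unexpected"); break
    s=min(P,key=lambda x:x[1][1])
    pick(s[1],s[2])
    if robot.current_finger_force()<3: print("lost"); break
    place(k)
S=sets("u9"); print([(x[0],RS.T@(x[1]-SO),x[2]-SY) for x in S],robot.current_t())
a=cv2.imread('pics/u9.png');cv2.imwrite('pics/u9c.png',cv2.resize(a[140:290,100:430],None,fx=2.4,fy=2.4))
```

```text
[(array([387.959, 243.767]), np.float32(-0.4345044)), (array([442.363, 381.876]), np.float32(-0.323555)), (array([594.159, 380.339]), np.float32(0.30483758))] | placed [(array([58.304, 35.974]), np.float32(1.5744811))]
grip 0.14499999999999996 0.15362705137573526 10.59454545378685
lifted 0.14836931984761656 10.605130791664124
set True [504.073  54.293  69.648] F 10.612739324569702
[(array([442.363, 381.876]), np.float32(-0.323555)), (array([594.159, 380.339]), np.float32(0.30483758))] | placed [(array([-35.485,  59.264]), np.float32(-0.0013883412)), (array([58.304, 35.974]), np.float32(1.5744811))]
grip 0.14499999999999996 0.14924814193037084 10.601051598787308
lifted 0.14961150889515115 10.606358796358109
set True [550.335 -76.671  69.687] F 10.613018721342087
[(array([442.324, 381.761]), np.float32(-0.323555))] | placed [(array([-35.485,  59.264]), np.float32(-0.0013883412)), (array([ 35.237, -60.459]), np.float32(-0.0016113818)), (array([58.451, 36.011]), np.float32(1.570124))]
grip 0.14499999999999996 0.1531189775487839 10.598668903112411
lifted 0.1484028570200493 10.606874227523804
set True [461.677 -34.331  69.616] F 10.614742934703827
[(63, array([-61.559, -36.854]), np.float32(1.5718421)), (63, array([-35.485,  59.264]), np.float32(-0.0013883412)), (63, array([ 35.237, -60.459]), np.float32(-0.0016113818)), (63, array([58.451, 36.011]), np.float32(1.570124))] 87.9917
```

View pics/u9c.png

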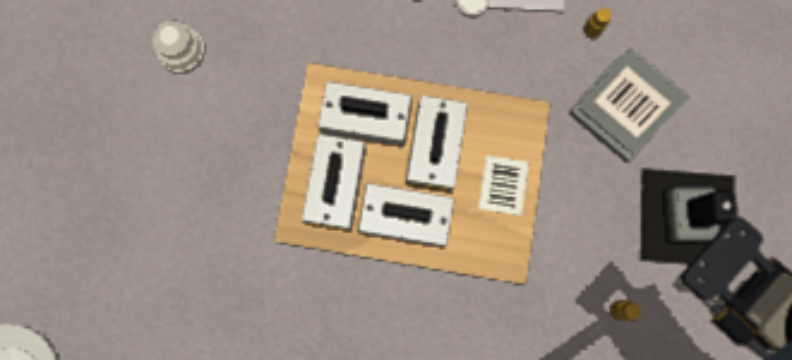

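All four sets lie in their outlines within about 2 mm. Now the slab label scan, with another look at the sets before parking.

Run:
```python
from h import *
np.set_printoptions(precision=3,suppress=True)
p=[453.5,-399]; D=down(np.pi/2+.05); L=[499,-163.6]
robot.move_ptp([*p,220],best([*p,76],D)); robot.move_gripper(.75)
print(robot.move_linear([*p,76],speed=100,f_stop=8)); robot.move_gripper(.4); robot.move_gripper(.2); print(robot.current_gripper_width(),robot.current_finger_force())
robot.move_linear([*p,250],speed=120); robot.move_ptp([*L,250],best([*L,150],D)); robot.move_linear([*L,150],speed=80)
robot.sleep(1); d=robot.get_image("scene"); robot.sleep(2.8)
robot.move_linear([*L,250],speed=100); robot.move_ptp([*p,220],best([*p,76],D))
S=sets("v0"); print([(x[0],RS.T@(x[1]-SO),x[2]-SY) for x in S],robot.current_t())
robot.move_linear([*p,84],speed=90); print(robot.move_linear([*p,70],speed=15,f_stop=4),robot.current_tcp_pos())
robot.move_gripper(.5); robot.move_gripper(.75); robot.move_linear([*p,240],speed=120)
robot.move_ptp(LOOK,best(LOOK,down(np.pi/2-.8)))
S=sets("v1"); print([(x[0],RS.T@(x[1]-SO),x[2]-SY) for x in S],robot.current_t())
e=robot.get_image("scene"); t=robot.get_image("top")["img"]
cv2.imwrite("pics/fin.png",cv2.vconcat([cv2.resize(cv2.hconcat([d["img"][130:270,50:250],e["img"][130:270,50:250]]),None,fx=2,fy=2),cv2.resize(t[150:260,210:410],(545,300)) if 0 else cv2.copyMakeBorder(cv2.resize(t[150:260,210:410],(545,300)),0,0,0,255,0)]))
```

```text
False
0.30291126340965036 29.14569765329361
[(63, array([-61.58 , -36.686]), np.float32(1.5718421)), (63, array([-35.651,  59.275]), np.float32(-0.0011102259)), (63, array([ 35.273, -60.533]), np.float32(0.00040134788)), (63, array([58.201, 36.011]), np.float32(1.570124))] 102.0917
True [ 453.513 -399.056   75.875]
[(63, array([-61.559, -36.854]), np.float32(1.5718421)), (63, array([-35.485,  59.264]), np.float32(-0.0013883412)), (63, array([ 35.237, -60.459]), np.float32(-0.0016113818)), (63, array([58.451, 36.011]), np.float32(1.570124))] 107.8083
```

View pics/fin.png

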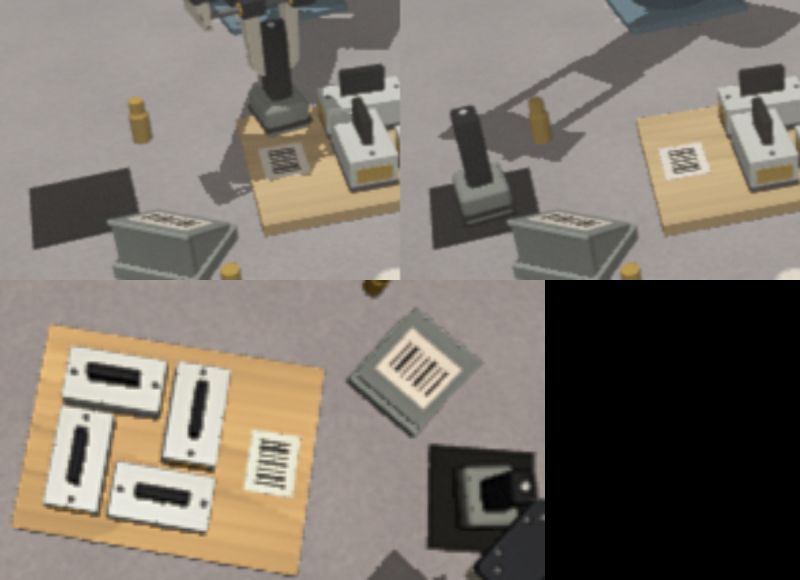

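In the pictures the scanner was upright over the slab label. It now stands upright on the pad, all four sets are still in their outlines, and the arm is clear.

```bash
python3 -c "
from bench import robot
print(robot.hand_in(),robot.current_t())"
```

```text
the job is handed in; nothing more can be done
the job is handed in; nothing more can be done
```

I scanned the docket, laid all four sets in their outlines (about 2 mm off by camera), scanned the slab label, stood the scanner upright on its pad and handed the job in at about 108 s; no verdict was returned.

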